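# Hold the knife safe unlatched

## Task

The steel knife safe on the worktop has a sprung latch, and the cook needs it held back to lift the lid: draw the key with the oblong head out of the wooden block and ease it fully home into the lock on the safe, without forcing it; its pins are sticky, but a gentle wiggle from side to side gets it past where it catches. Then turn it a quarter turn clockwise, right round to the stop, so that the bolt is drawn back, and finish like that, still gripping the key and holding it turned, because the lock springs back the moment it is let go. Leave the round-headed key in the block and do not disturb the rest of the worktop.

Things in the scene. Friction and masses are not known exactly. Their poses are not given: they have to be found in the camera images.
- key_head (a point): centre of the safe key's oblong black head, 30 mm (x) by 10 mm (y) by 40 mm tall (z), to be gripped across y. The key stands blade down in the block; its z runs from tip to head. Below this point: head ends at 20 mm, collar (20 mm across) at 26 mm, round 4 mm neck at 34 mm, flat blade 12 mm (x) by 3 mm (y) at 60 mm. Same turned half round about z; 40 g
- key_tip (a point): tip of that key's steel blade, 60 mm below the head's centre along the key; the last 2.5 mm taper to 5 by 1 mm. The underside of the collar, 34 mm from the tip, is the stop: it rests on the block's top, and on the lock's face when the key is fully home
- round_key_head (a point): centre of the disc-shaped black head (32 mm across, 8 mm thick) of the other key in the block, not for this lock; it is 19 mm above the block's top
- key_block: fixed dark hardwood block 170 mm (x) by 66 mm (y) by 60 mm tall, origin at the centre of its underside. Two key slots in its top at y = 0, x = -55 and x = 0 mm, long side along x (so the heads are 30 mm along x, 10 mm along y); either key may be in either. At x = +52 and +72 mm stand a probe thermometer (top 101 mm above the worktop) and a knife handle
- keyway (a point): centre of the keyhole, in the lock's brass top face; z up, x towards the lid. A slot 14.5 mm (x) by 4.6 mm (y), its mouth bevelled 3 mm all round. The key goes straight down, blade's width along x, either way round; fully home its tip is 34 mm below the face and its head's centre 26 mm above. Until home, the slot keeps it from turning
- safe: knife safe, fixed: steel chest 280 mm (x) by 320 mm (y), 97 mm high. Origin on the worktop straight under the keyhole, which is in the brass face on top of a dark steel lock case 60 mm (x) by 90 mm (y), 125 mm above the worktop; x towards the lid, whose handle is 150 mm along +x, up to 132 mm high. A bolt runs from the case into a keeper (top 125 mm) on the lid, 42 to 62 mm along +x
- lock_plug (a joint): turn of the lock's plug: 0 at rest (slot along x), growing clockwise from above to the stop at 1.571 rad. Return spring 0.016 N m at rest, 0.04 at the stop; the key goes 0.1 to 0.2 rad further than the plug (play). Three sluggish sprung pins catch the blade's edges when its tip is 10 to 26 mm down: a straight push sticks (20 to 35 N); swayed 1 mm each way along x under a light push, it passes
- zester: hand zester 310 mm long lying on the chopping board: bystander
- orange: zested orange, 82 mm across, on the chopping board: bystander
- mixing_bowl: steel bowl 150 mm across, 70 mm high: bystander
- oil_bottle: green glass bottle 64 mm across, 210 mm high: bystander
- pepper_mill: wooden pepper mill 54 mm across, 165 mm high: bystander
- salt_dish: small white dish 72 mm across, 40 mm high: bystander
- spice_tin: steel spice tin 50 mm across, 67 mm high: bystander

How it is judged:
On the way, in this order (a step that is already met when the one before it is completed fails the run):
1. the key is fully home in the lock, and not yet turned (z of key_tip in the frame of keyway below -0.031 m and horizontal distance between key_head and keyway below 0.006 m and horizontal distance between key_tip and keyway below 0.004 m and value of joint lock_plug below 0.3 rad), for 0.1 s.
2. the key is turned a quarter, to the stop (z of key_tip in the frame of keyway below -0.031 m and horizontal distance between key_head and keyway below 0.006 m and horizontal distance between key_tip and keyway below 0.004 m and value of joint lock_plug above 1.3 rad), for 0.3 s.
At the end, for the whole second after the job is handed in: key fully home (tip over 31 mm below the lock's face, tip within 4 mm and head within 6 mm of its axis), plug held turned beyond 1.3 rad, fingers still gripping the key (over 1 N), round-headed key in its slot (moved under 12 mm), bystanders moved under 30 mm (all of step 2 and contact force between the fingers and key above 1 N and z of round_key_head in the frame of key_block below 0.085 m and distance of round_key_head from where it was at the start of the episode below 0.012 m and distance of each of zester, orange, mixing_bowl, oil_bottle, pepper_mill, salt_dish, spice_tin from where it was at the start of the episode below 0.03 m); the arm keeps its last pose, push and grip.
It fails at once if the lock is forced: the key, not yet home, bears on it with more than 50 N (contact force between key and safe above 50 N and z of key_tip in the frame of keyway above -0.031 m).
It fails at once if the round-headed key is taken out of the block or knocked about (distance of round_key_head from where it was at the start of the episode above 0.012 m).
It fails at once if a bystander is pushed more than 30 mm (distance of any of zester, orange, mixing_bowl, oil_bottle, pepper_mill, salt_dish, spice_tin from where it was at the start of the episode above 0.03 m).
It also fails if it takes over 54 s, if anything falls off the work surface, if the arm or the gripper's body presses on something with over 40 N, if the wrist force passes 120 N, or if a joint passes its speed limit or range.

## Robot

A 6-joint arm with a two-finger parallel gripper is mounted at the origin on the work surface. World frame = base frame: x ahead of the robot, y to its left, z up, the work surface at z = 0. Lengths are in m, angles in rad, forces in N, time in s.
With the tool pointing down it reaches from about 0.35 to 0.975 m from the base axis. Payload 4.9 kg.
Tool frame: the origin (TCP) lies at the very end of the fingers, on their centre line; the grasp point (between the pads) lies 19 mm behind it (manip.grip_point_offset is the z of the grasp point in the tool frame, in m); z points along the fingers, y is the line along which they close (so a half turn about z gives the same grasp; the last joint's range is limited). The gripper opens to 85 mm and grips with 20 to 120 N. Pads are 22 mm wide; open, the fingers measure 114 mm over their backs; the gripper's body (76 mm by 85 mm) begins 54 mm behind the grasp point. The pads swing forward as they close: fully open they stand 13 mm farther back than shut.
Start: joints at [1.073, 0.053, 1.613, -0, 1.476, -0.119], TCP at [0.231, 0.581, 0.231] pointing down, gripper open.
Joint ranges: [-3.01, 3.01], [-1.01, 2.22], [0.06, 2.58], [-1.02, 4.17], [0.09, 2.62], [-3.14, 3.14]. Speed limits (rad/s): [2.57, 2.57, 3.14, 3.14, 3.14, 3.14].

## Interface

Orientations are given as a unit quaternion [x, y, z, w].
In Python, from plant import manip gives the robot as it stands.
- The arm moves only by the shell command python3 -m crank 'ROWS' [FORCE]. ROWS is JSON, one flat list of numbers, 7 for each row, row after row: the shift along the tool's x, y, z scaled (see below), then the turn, a rotation vector about the tool's x, y, z scaled (see below), then the gripper's target within -1 to 1 (fully open at 1, half-way at 0, shut at -1). In form: [x, y, z, wx, wy, wz, hand, x, y, z, wx, wy, wz, hand, ...]. A call has 1 to 12 rows; each row is the pose to reach, as a shift and turn from the pose commanded when the call began, along the tool's axes at that moment; what a row does not reach only later rows make up. The controller multiplies each number of a shift by 400 mm and each number of a turn by 120 degrees. A row lasts 1/8 s, in which the tool goes at most 62.5 mm and 10.7 degrees, less where a joint would pass 70% of its speed; a pose out of reach is approached as far as the arm can. A call with a number of a shift or a turn outside -1 to 1 is refused whole. A call with a gripper value outside its range is refused whole. The fingers move at their own pace and stop on an object; FORCE is the grip in N (left out, the last holds). Time passes only in rows, so rows that repeat a pose let the fingers close. It gives the time, the measured TCP pose, the force, the opening and the grip force at its end, in the units of the state.
- manip.sense(): the state, without advancing time (a new reading comes with each control period).
- manip.capture(name): name is "scene" or "top" or "wrist"; returns a dict with "pixels" (400x640x3 uint8, red, green, blue), "fx", "fy", "cx", "cy" (pixels), "R" (3x3) and "t" (3): a world point X has camera coordinates R X + t; the wrist camera has in their place "hand_eye" (4x4, takes a point from camera to tool coordinates, whose origin is the TCP and whose axes are the flange's). Camera axes: x right, y down, z forward; pixel columns grow to the right and rows downward; lengths in m; the calibration is good to about 2 mm. A picture is of the moment at which its call begins: read the wrist's pose just before it. There is no depth.
- manip.finish_job(): hands the job in; it is judged then, once.
The state is a dict: "clock": time; "joint_positions": joint angles; "qvel": joint speeds; "joint_torque": joint torques, N m; "eef_pos": TCP position; "ee_rot": TCP orientation; "force": force on the tool from outside, world axes, zero at the start; "moment": the same for the moment, N m; "opening": opening from 0.0 (shut) to 1.0 (fully open); "grip_force": force on a finger pad.
Only numpy, scipy, OpenCV 4.12 (cv2) and the standard library are available. Lean on these libraries where they do the work, as an engineer would, in place of code of your own. Each camera call takes 0.05 s, during which the arm holds its last target. There are 200 camera calls.

## Working session

There is one attempt and no reset: what is moved stays moved. The work goes in short steps, Python scripts to look and compute and a shell command to move; the robot and the scene stay as the last step left them, time stands still between calls to the robot, and variables do not carry over. Pictures are saved under pics/ and viewed, at most 10 in all, crops included, and the job is handed in when it is done.

```bash
mkdir -p pics
cat > h.py <<'E'
import numpy as np, cv2
from scipy.spatial.transform import Rotation as R
from plant import manip
def shot(name,fn=None):
    s=manip.sense(); c=manip.capture(name)
    if fn: cv2.imwrite('pics/'+fn,c['pixels'][:,:,::-1])
    if name=='wrist':
        T=np.array(c['hand_eye']); Rw=R.from_quat(s['ee_rot']).as_matrix()
        c['Rc']=Rw@T[:3,:3]; c['o']=Rw@T[:3,3]+np.array(s['eef_pos'])
    else:
        Rm=np.array(c['R']); c['Rc']=Rm.T; c['o']=-Rm.T@np.array(c['t'])
    return c
def ray(c,u,v,z):
    d=c['Rc']@np.array([(u-c['cx'])/c['fx'],(v-c['cy'])/c['fy'],1])
    return c['o']+d*(z-c['o'][2])/d[2]
def proj(c,X):
    p=c['Rc'].T@(np.array(X)-c['o']); return c['fx']*p[0]/p[2]+c['cx'],c['fy']*p[1]/p[2]+c['cy']
E
python3 - <<'E'
from h import *
for n in('top','scene'):
    c=shot(n,n+'.png'); print(n,c['o'],c['fx'],c['Rc'].round(3).tolist())
s=manip.sense(); print(s['clock'],s['eef_pos'],R.from_quat(s['ee_rot']).as_matrix().round(3),s['opening'],manip.grip_point_offset)
E
```

```text
top [ 0.39336532 -0.0107799   1.27118964] 398.37446446339845 [[0.018, -0.986, 0.166], [-1.0, -0.019, -0.006], [0.009, -0.165, -0.986]]
scene [ 1.41485411 -0.40638427  1.43954074] 487.90378658006995 [[0.467, 0.723, -0.509], [0.884, -0.389, 0.258], [-0.011, -0.571, -0.821]]
0.1 [0.23086865 0.58018201 0.23018811] [[-0.929  0.37  -0.001]
 [ 0.37   0.929 -0.002]
 [ 0.    -0.002 -1.   ]] 0.9998452045489469 -0.0187
```

View pics/top.png

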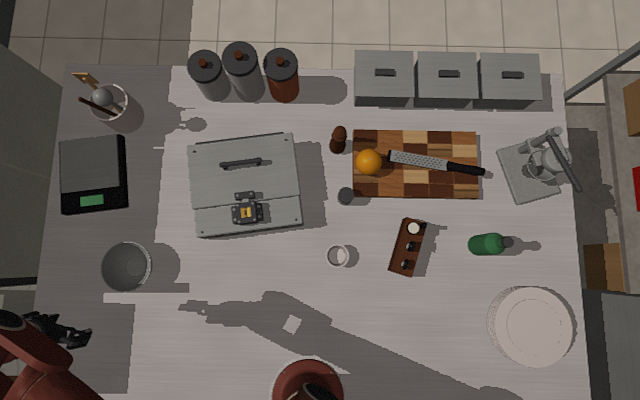

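View pics/scene.png

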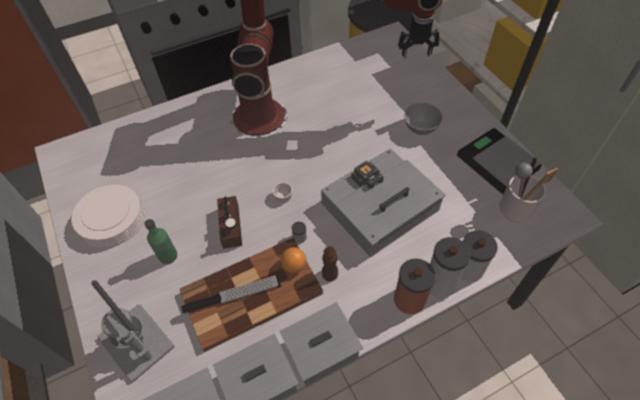

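The top view shows the block around (406,247) and the lock face around (246,212). In the scene view the block is around (230,221) and the lock around (367,172). I'll enlarge both.

Run:
```python
from h import *
t=cv2.imread('pics/top.png'); s=cv2.imread('pics/scene.png')
f=lambda im,x,y,w,h:cv2.resize(im[y:y+h,x:x+w],(400,int(400*h/w)),interpolation=cv2.INTER_CUBIC)
a=np.hstack([f(t,376,210,64,72),f(s,200,185,64,72)]); 
cv2.imwrite('pics/blk.png',a)
c=shot('top')
for u,v,z in [(406,247,.06),(403,216,.06),(425,221,.06),(412,276,.06),(389,270,.06),(246,212,.125)]: print(u,v,ray(c,u,v,z).round(3))
```

```text
406 247 [ 0.444 -0.29   0.06 ]
403 216 [ 0.538 -0.283  0.06 ]
425 221 [ 0.524 -0.35   0.06 ]
412 276 [ 0.358 -0.306  0.06 ]
389 270 [ 0.374 -0.238  0.06 ]
246 212 [0.533 0.187 0.125]
```

View pics/blk.png

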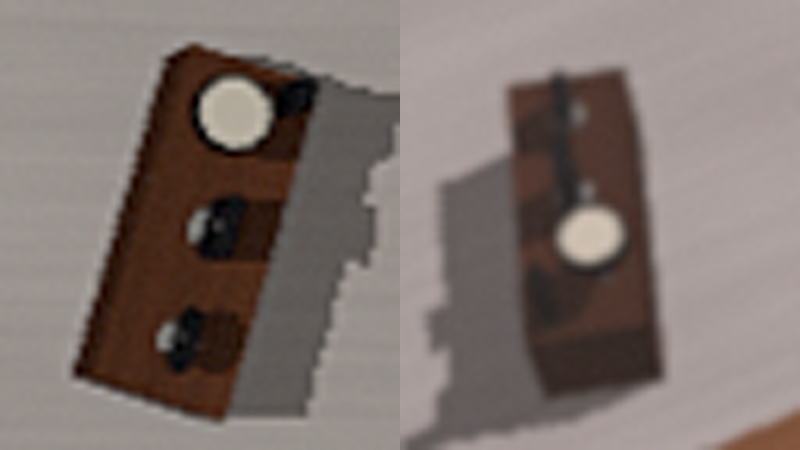

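```bash
cat >> h.py <<'E'
def delta(X,yaw):  # row numbers to reach TCP X with tool-x yaw (tool down), from present pose
    s=manip.sense(); r=R.from_quat(s['ee_rot']); Y=R.from_matrix(np.array([[np.cos(yaw),np.sin(yaw),0],[np.sin(yaw),-np.cos(yaw),0],[0,0,-1]]).T.T)
    d=r.inv().apply(np.array(X)-s['eef_pos'])/.4; w=(r.inv()*Y).as_rotvec()/np.radians(120)
    return d.round(4),w.round(4)
E
python3 - <<'E'
from h import *
c=shot('wrist'); T=np.array(c['hand_eye']); print(T.round(3),c['fx'],c['fy'],c['cx'],c['cy'])
print(delta([.50,.187,.30],np.pi+.13)); print(delta([.449,-.294,.24],np.pi-.27))
E
```

```text
[[-0.    -0.948 -0.318  0.082]
 [ 1.    -0.     0.     0.001]
 [-0.    -0.318  0.948 -0.143]
 [ 0.     0.     0.     1.   ]] 289.70427985650457 289.70427985650457 322.9561492469966 191.66930255917765
(array([-0.9886, -0.6652, -0.173 ]), array([-6.000e-04, -2.000e-04, -2.429e-01]))
(array([-1.3149, -1.8294, -0.0215]), array([-0.0006, -0.0001, -0.052 ]))
```

```bash
python3 -m crank '[-0.99,-0.665,-0.04,0,0,-0.243,1,-0.99,-0.665,-0.04,0,0,-0.243,1,-0.99,-0.665,-0.04,0,0,-0.243,1,-0.99,-0.665,-0.04,0,0,-0.243,1,-0.99,-0.665,-0.04,0,0,-0.243,1,-0.99,-0.665,-0.04,0,0,-0.243,1,-0.99,-0.665,-0.04,0,0,-0.243,1,-0.99,-0.665,-0.04,0,0,-0.243,1,-0.99,-0.665,-0.04,0,0,-0.243,1,-0.99,-0.665,-0.04,0,0,-0.243,1]' 40
python3 - <<'E'
from h import *
c=shot('wrist','w1.png'); print(delta([.449,-.294,.21],np.pi-.27)); print(proj(c,[.533,.187,.125]))
E
```

```text
clock: 1.45
eef_pos: [0.5004, 0.1873, 0.247]
ee_rot: [-0.065, 0.998, 0.0, -0.0]
force: [-0.2, 0.5, 0.2]
opening: 1.004
grip_force: 0.0
(array([ 0.284 , -1.1774,  0.0924]), array([ 1.000e-04, -3.000e-04,  1.915e-01]))
(np.float64(317.7286786702699), np.float64(215.3040111589181))
```

View pics/w1.png

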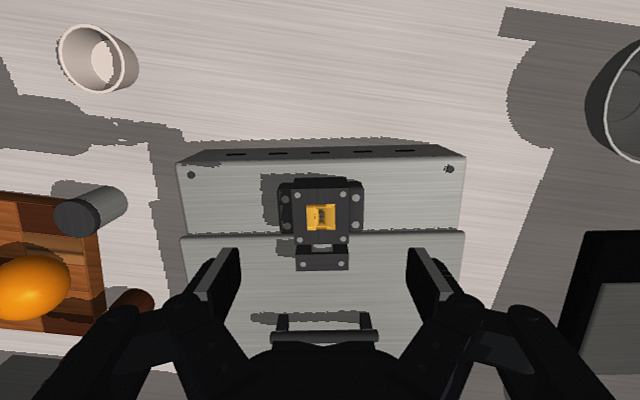

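The lock's brass face is centred near (321,217) with the dark slot inside. I'll measure the slot and the orientation.

Run:
```python
from h import *
c=shot('wrist'); im=c['pixels']; a=im.astype(int)
m=((a[...,0]-a[...,2]>70)&(a[...,0]>120)); m[:,:290]=0;m[:,360:]=0;m[:190]=0;m[250:]=0
m=m.astype(np.uint8); x,y,w,h=cv2.boundingRect(m); print(x,y,w,h)
hull=cv2.convexHull(cv2.findNonZero(m)); r=cv2.minAreaRect(hull); print(r)
M=cv2.moments(hull); u,v=M['m10']/M['m00'],M['m01']/M['m00']; print('brass',u,v,ray(c,u,v,.125))
fill=np.zeros_like(m); cv2.fillConvexPoly(fill,hull,1)
d=(cv2.erode(fill,np.ones((3,3)))==1)&(m==0); ys,xs=np.nonzero(d); print('slot',xs.mean(),ys.mean(),len(xs),xs.min(),xs.max(),ys.min(),ys.max(),ray(c,xs.mean(),ys.mean(),.125))
# safe edges yaw: two corners
for p,q in [((180,236),(465,234)),]:
    A=ray(c,*p,.097);B=ray(c,*q,.097);e=A-B;print('lid edge yaw',np.arctan2(e[1],e[0]), A,B)
z=cv2.resize(im[170:280,260:385],(800,704),interpolation=cv2.INTER_CUBIC)[:600,:,::-1]
cv2.imwrite('pics/lock.png',z)
```

```text
306 204 29 27
((320.0, 217.0), (26.0, 28.0), 90.0)
brass 320.12320916905446 217.13658070678125 [0.53443444 0.19006261 0.125     ]
slot 320.7083333333333 217.04166666666666 72 316 324 205 229 [0.53425675 0.19062702 0.125     ]
lid edge yaw -1.4323774061325003 [0.58997868 0.03794371 0.097     ] [0.54575962 0.35535904 0.097     ]
```

View pics/lock.png

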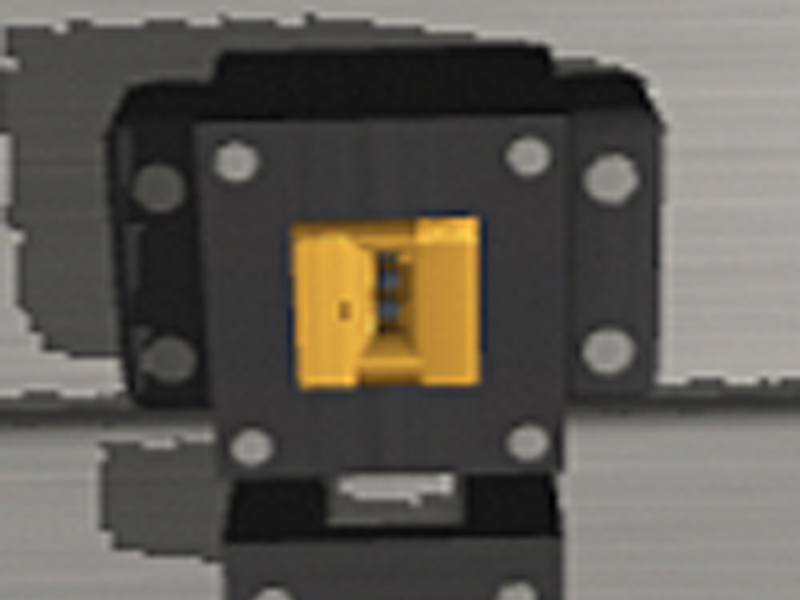

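```bash
python3 -m crank '[0.25,-1,0.06,0,0,0.19,1,0.25,-1,0.06,0,0,0.19,1,0.25,-1,0.06,0,0,0.19,1,0.25,-1,0.06,0,0,0.19,1,0.25,-1,0.06,0,0,0.19,1,0.25,-1,0.06,0,0,0.19,1,0.25,-1,0.06,0,0,0.19,1,0.25,-1,0.06,0,0,0.19,1]'
python3 - <<'E'
from h import *
c=shot('wrist','w2.png')
for p in [(.449,-.294,.06),(.396,-.279,.06),(.449,-.294,.086)]:print(proj(c,p))
E
```

```text
clock: 2.55
eef_pos: [0.4531, -0.2234, 0.223]
ee_rot: [0.135, 0.991, 0.0, -0.0]
force: [0.6, 0.8, -0.4]
opening: 0.999
grip_force: 0.0
(np.float64(259.86346789145693), np.float64(186.41353012932402))
(np.float64(256.5433791754357), np.float64(136.27029470941892))
(np.float64(254.62468624897434), np.float64(194.0324414693493))
```

View pics/w2.png

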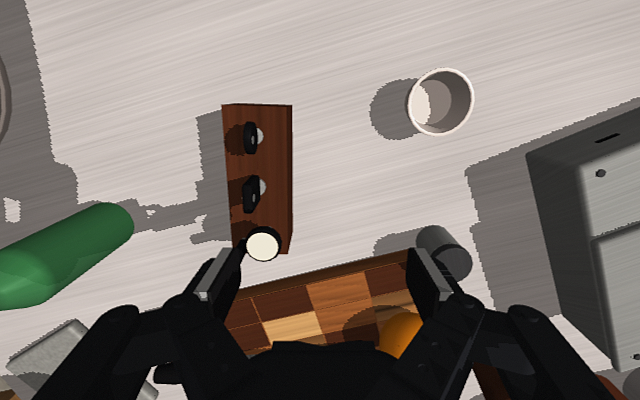

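The two heads appear at (252,137) and (252,192), and the thermometer dial at (263,243). I'll zoom in to tell the heads apart.

Run:
```python
from h import *
im=cv2.imread('pics/w2.png')
cv2.imwrite('pics/k2.png',cv2.resize(im[105:225,215:310],(475,600),interpolation=cv2.INTER_CUBIC))
c=shot('wrist'); c2=c['pixels'].astype(int)
m=(c2.max(2)<45).astype(np.uint8); m[:,:225]=0;m[:,300:]=0;m[:105]=0;m[222:]=0
n,l,st,ce=cv2.connectedComponentsWithStats(m)
for i in range(1,n):
    if st[i,4]>30: print(st[i],ce[i].round(1),ray(c,*ce[i],.086).round(4))
a=ray(c,222,104,.06);b=ray(c,292,105,.06);d=ray(c,287,253,.06);print(a,b,d,'yaw',np.arctan2(*(d-b)[1::-1]),np.arctan2(*(b-a)[1::-1])-np.pi/2)
```

```text
[253 105  38 117 154] [285.4 149.1] [ 0.4138 -0.2483  0.086 ]
[230 121  26  35 590] [244.8 138.1] [ 0.3933 -0.2827  0.086 ]
[225 131   3  21  36] [225.8 141.2] [ 0.3912 -0.3014  0.086 ]
[235 175  24  39 630] [247.8 192.4] [ 0.446  -0.2988  0.086 ]
[228 198  12  21  53] [231.4 206.3] [ 0.4558 -0.3205  0.086 ]
[ 0.35654424 -0.30066263  0.06      ] [ 0.37626265 -0.23260385  0.06      ] [ 0.53734075 -0.2890934   0.06      ] yaw -0.3372952843096915 -0.2820048544301441
```

View pics/k2.png

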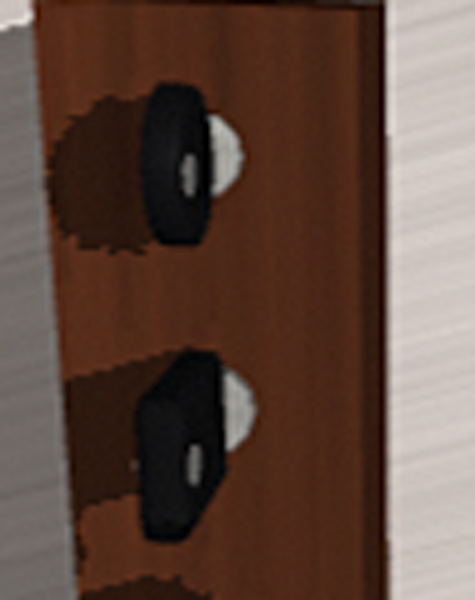

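The near key (crop at 177,165) is the round disc. The middle one (crop at 181,447) is the oblong box, so it's the target.

Run:
```python
from h import *
c=shot('wrist')
k=ray(c,251.2,194.4,.086); r=ray(c,250.4,137.8,.079); print(k,r,np.linalg.norm((k-r)[:2]),'yaw',np.arctan2(*(k-r)[1::-1]))
a=ray(c,222.5,106,.06);b=ray(c,287.5,106,.06);d=ray(c,283,253,.06);print('yaw',np.arctan2(*(d-b)[1::-1]),np.arctan2(*(b-a)[1::-1])-np.pi/2,np.linalg.norm(b-a),np.linalg.norm(d-b))
for yaw in(-.28,-.3): print(delta([k[0],k[1],.073],np.pi+yaw))
```

```text
[ 0.44926673 -0.29566976  0.086     ] [ 0.39522328 -0.27879055  0.079     ] 0.05661804247887387 yaw -0.3027269189716319
yaw -0.33763714755217467 -0.2670367636251132 0.06598534050050933 0.16983599502251345
(array([-0.0382, -0.1829,  0.3755]), array([ 0.0002, -0.0001,  0.0067]))
(array([-0.0382, -0.1829,  0.3755]), array([ 0.0002, -0.0001,  0.0162]))
```

```bash
python3 -m crank '[-0.038,-0.183,0.1,0,0,0.009,1,-0.038,-0.183,0.15,0,0,0.009,1,-0.038,-0.183,0.27,0,0,0.009,1,-0.038,-0.183,0.36,0,0,0.009,1,-0.038,-0.183,0.375,0,0,0.009,0,-0.038,-0.183,0.375,0,0,0.009,-0.5,-0.038,-0.183,0.375,0,0,0.009,-1,-0.038,-0.183,0.375,0,0,0.009,-1,-0.038,-0.183,0.375,0,0,0.009,-1,-0.038,-0.183,0.375,0,0,0.009,-1,-0.038,-0.183,0.375,0,0,0.009,-1]' 60
python3 - <<'E'
from h import *
shot('wrist','w3.png')
E
```

```text
clock: 4.08
eef_pos: [0.4498, -0.2979, 0.0752]
ee_rot: [0.143, 0.99, -0.001, 0.001]
force: [0.5, 1.8, 6.8]
opening: 0.104
grip_force: 59.2
```

View pics/w3.png

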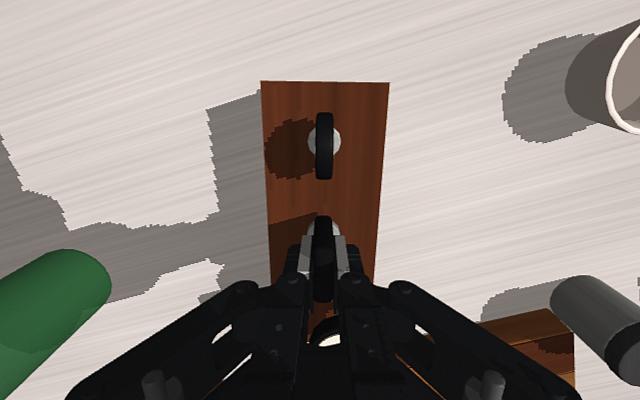

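The grip is on the oblong head at (323,258), and the round key at (324,145) is untouched. Next is the lift.

```bash
python3 -m crank '[0,0,-0.05,0,0,0,-1,0,0,-0.1,0,0,0,-1,0,0,-0.2,0,0,0,-1,0,0,-0.3,0,0,0,-1,0,0,-0.375,0,0,0,-1,0,0,-0.375,0,0,0,-1]'
python3 - <<'E'
from h import *
shot('wrist','w4.png'); print(manip.sense()['opening'])
print(delta([.5345,.1905,.245],np.pi+.138))
E
```

```text
clock: 4.88
eef_pos: [0.4497, -0.2982, 0.2279]
ee_rot: [0.143, 0.99, -0.002, 0.003]
force: [-0.1, 0.1, -0.6]
opening: 0.102
grip_force: 59.4
0.10462849205477105
(array([ 0.1397,  1.2306, -0.0514]), array([-0.0009,  0.0009, -0.2028]))
```

View pics/w4.png

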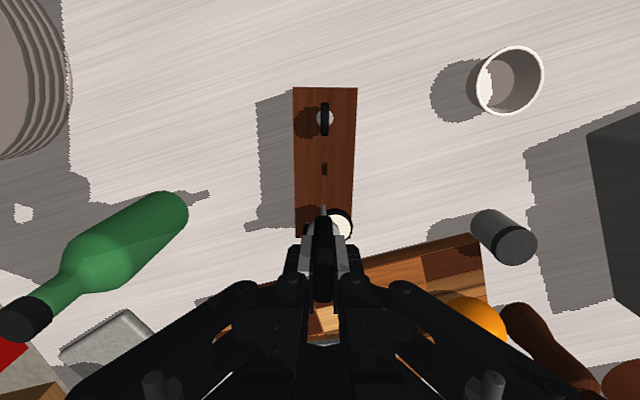

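The key is out of the block, with its tip near (323,206) against the scene. I'll find the tip numerically, to see where the key sits in the grip.

Run:
```python
from h import *
a=cv2.imread('pics/w4.png')[:,:,::-1].astype(int)
for v in range(194,240,2): print(v,[tuple(a[v,u]) if u in(319,321,322,323,324,325,327) else 0 for u in (317,319,321,322,323,324,325,327,329)])
c=shot('wrist'); s=manip.sense(); Rw=R.from_quat(s['ee_rot']).as_matrix()
for x in(-.006,-.0025,0,.0025,.006): print(x,proj(c,Rw@[x,0,.049]+s['eef_pos']))
```

```text
194 [0, (np.int64(76), np.int64(39), np.int64(25)), (np.int64(74), np.int64(38), np.int64(22)), (np.int64(81), np.int64(42), np.int64(24)), (np.int64(84), np.int64(43), np.int64(24)), (np.int64(83), np.int64(44), np.int64(25)), (np.int64(81), np.int64(41), np.int64(25)), (np.int64(79), np.int64(41), np.int64(24)), 0]
196 [0, (np.int64(74), np.int64(38), np.int64(23)), (np.int64(74), np.int64(38), np.int64(22)), (np.int64(83), np.int64(43), np.int64(26)), (np.int64(85), np.int64(45), np.int64(26)), (np.int64(84), np.int64(46), np.int64(27)), (np.int64(81), np.int64(42), np.int64(26)), (np.int64(80), np.int64(41), np.int64(24)), 0]
198 [0, (np.int64(76), np.int64(40), np.int64(26)), (np.int64(80), np.int64(40), np.int64(24)), (np.int64(84), np.int64(43), np.int64(26)), (np.int64(83), np.int64(44), np.int64(24)), (np.int64(85), np.int64(46), np.int64(27)), (np.int64(80), np.int64(40), np.int64(24)), (np.int64(75), np.int64(41), np.int64(23)), 0]
200 [0, (np.int64(77), np.int64(40), np.int64(23)), (np.int64(84), np.int64(44), np.int64(28)), (np.int64(84), np.int64(45), np.int64(27)), (np
[... 5769 characters left out ...]
10), np.int64(12), np.int64(12)), 0]
238 [0, (np.int64(10), np.int64(10), np.int64(13)), (np.int64(11), np.int64(10), np.int64(12)), (np.int64(12), np.int64(12), np.int64(12)), (np.int64(10), np.int64(10), np.int64(12)), (np.int64(10), np.int64(10), np.int64(11)), (np.int64(8), np.int64(8), np.int64(11)), (np.int64(9), np.int64(8), np.int64(9)), 0]
-0.006 (np.float64(322.58685262869045), np.float64(219.62732766353056))
-0.0025 (np.float64(322.58422979914434), np.float64(215.216167752703))
0 (np.float64(322.58233919205514), np.float64(212.03648334971876))
0.0025 (np.float64(322.580434100909), np.float64(208.83243918941506))
0.006 (np.float64(322.5777423214689), np.float64(204.30531710771012))
```

```bash
python3 -m crank '[0.12,0.99,-0.02,0,0,-0.2,-1,0.12,0.99,-0.02,0,0,-0.2,-1,0.12,0.99,-0.02,0,0,-0.2,-1,0.12,0.99,-0.02,0,0,-0.2,-1,0.12,0.99,-0.02,0,0,-0.2,-1,0.12,0.99,-0.02,0,0,-0.2,-1,0.12,0.99,-0.02,0,0,-0.2,-1,0.12,0.99,-0.02,0,0,-0.2,-1]'
python3 - <<'E'
from h import *
print(delta([.5358,.1902,.19],np.pi+.138))
E
```

```text
clock: 5.98
eef_pos: [0.5134, 0.0977, 0.2291]
ee_rot: [-0.068, 0.998, -0.0, -0.002]
force: [-0.2, 0.5, -0.7]
opening: 0.105
grip_force: 59.4
(array([-0.0871,  0.2216,  0.0975]), array([ 0.0001, -0.002 , -0.0012]))
```

```bash
python3 -m crank '[-0.087,0.2216,0.02,0,-0.002,-0.001,-1,-0.087,0.2216,0.04,0,-0.002,-0.001,-1,-0.087,0.2216,0.0975,0,-0.002,-0.001,-1,-0.087,0.2216,0.0975,0,-0.002,-0.001,-1,-0.087,0.2216,0.0975,0,-0.002,-0.001,-1]'
python3 - <<'E'
from h import *
c=shot('wrist','w5.png')
print(delta([.5358,.1902,.19],np.pi+.138), proj(c,[.5345,.1905,.125]))
a=cv2.imread('pics/w5.png'); cv2.imwrite('pics/w5z.png',cv2.resize(a[130:280,250:400],(600,600),interpolation=cv2.INTER_CUBIC))
E
```

```text
clock: 6.6
eef_pos: [0.5374, 0.1876, 0.1923]
ee_rot: [-0.066, 0.998, -0.0, 0.002]
force: [0.3, 0.1, 0.4]
opening: 0.109
grip_force: 59.5
(array([0.0043, 0.0065, 0.0076]), array([-0.0001,  0.0024, -0.0024])) (np.float64(326.3961791959605), np.float64(201.3328862300175))
```

View pics/w5z.png

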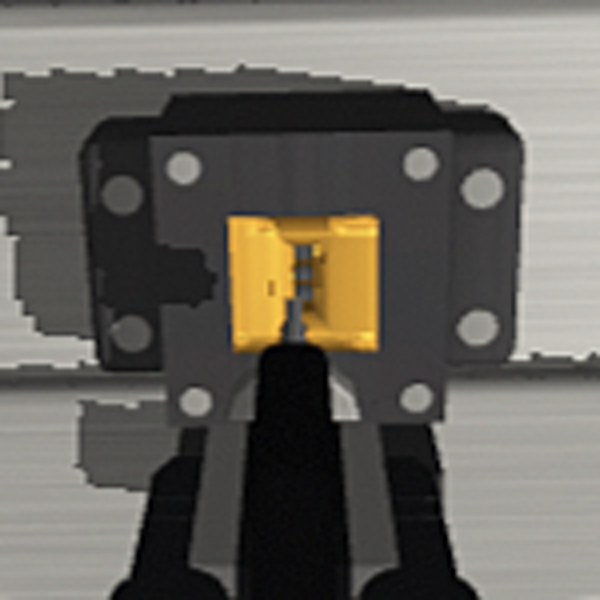

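The slot is at crop (303,283), which is px (325.8,200.8), against a prediction of (326.4,201.3). The blade, at crop x 292, is about 2–3 mm to the left of it. I'll let the arm settle and then correct.

```bash
python3 -m crank '[0,0,0,0,0,0,-1,0,0,0,0,0,0,-1]'
python3 - <<'E'
from h import *
c=shot('wrist'); a=c['pixels'].astype(int)
m=((a[...,0]-a[...,2]>70)&(a[...,0]>120)); m[:,:290]=0;m[:,370:]=0;m[:170]=0;m[235:]=0
pts=cv2.findNonZero(m.astype(np.uint8)); x,y,w,h=cv2.boundingRect(pts); print(x,y,w,h)
k=ray(c,x+w/2-.5,y+h/2-.5,.125); print(k)
print(delta([.5358,.1902,.19],np.pi+.138))
g=a[y:y+h+2,312:336].sum(2)//3
for r in range(16,36,2): print(y+r,g[r].tolist() if r<len(g) else '')
E
```

```text
clock: 6.9
eef_pos: [0.5378, 0.1885, 0.1931]
ee_rot: [-0.067, 0.998, 0.0, 0.003]
force: [0.4, -0.0, -1.2]
opening: 0.106
grip_force: 59.5
306 183 38 34
[0.53399309 0.18979444 0.125     ]
(array([0.0042, 0.0046, 0.0073]), array([ 0.    ,  0.0025, -0.0019]))
199 [163, 161, 162, 168, 120, 137, 174, 166, 160, 160, 110, 48, 57, 57, 55, 70, 73, 82, 112, 131, 134, 135, 137, 139]
201 [162, 161, 161, 168, 120, 136, 173, 164, 159, 175, 132, 53, 72, 76, 68, 84, 94, 92, 109, 129, 134, 134, 137, 139]
203 [162, 161, 160, 164, 162, 167, 171, 164, 163, 162, 115, 62, 84, 85, 70, 81, 92, 93, 108, 130, 134, 135, 138, 139]
205 [160, 161, 160, 160, 164, 169, 168, 167, 151, 94, 53, 74, 94, 77, 52, 69, 83, 90, 109, 129, 135, 134, 138, 139]
207 [161, 161, 159, 159, 164, 168, 169, 168, 154, 92, 49, 76, 92, 96, 86, 87, 80, 85, 108, 129, 134, 136, 137, 140]
209 [160, 160, 160, 159, 163, 166, 169, 170, 146, 80, 36, 67, 92, 112, 117, 115, 112, 106, 110, 127, 133, 135, 138, 139]
211 [159, 159, 158, 159, 163, 166, 169, 147, 80, 36, 44, 68, 92, 82, 97, 130, 143, 143, 137, 131, 130, 131, 133, 137]
213 [177, 173, 175, 166, 158, 156, 141, 118, 70, 36, 62, 82, 94, 80, 107, 132, 132, 130, 127, 128, 138, 141, 142, 143]
215 [166, 168, 168, 170, 179, 186, 150, 55, 33, 29, 41, 49, 56, 56, 51, 61, 84, 89, 83, 99, 130, 144, 142, 144]
217 [79, 77, 81, 69, 35, 4, 1, 4, 3, 6, 5, 7, 6, 6, 7, 5, 5, 6, 26, 56, 72, 68, 65, 66]
```

```bash
python3 -m crank '[0.0045,0.004,0.0075,0,0.0025,-0.002,-1,0.0045,0.004,0.02,0,0.0025,-0.002,-1,0.0045,0.004,0.04,0,0.0025,-0.002,-1,0.0045,0.004,0.05,0,0.0025,-0.002,-1,0.0045,0.004,0.06,0,0.0025,-0.002,-1,0.0045,0.004,0.0625,0,0.0025,-0.002,-1,0.0045,0.004,0.0625,0,0.0025,-0.002,-1]'
python3 - <<'E'
from h import *
print(delta([.5356,.1899,.166],np.pi+.138), manip.sense()['moment'])
E
```

```text
clock: 7.82
eef_pos: [0.5356, 0.1901, 0.1673]
ee_rot: [-0.069, 0.998, -0.0, -0.001]
force: [-0.1, 0.1, -0.4]
opening: 0.104
grip_force: 59.5
(array([ 0.    , -0.0005,  0.0033]), array([-0.    , -0.0005,  0.0002])) [ 0.00549877 -0.01150884 -0.02152112]
```

```bash
python3 -m crank '[0.003,0,0.002,0,0,0,-1,0.004,0,0.0045,0,0,0,-1,-0.004,0,0.007,0,0,0,-1,-0.004,0,0.0095,0,0,0,-1,0.004,0,0.012,0,0,0,-1,0.004,0,0.0145,0,0,0,-1,-0.004,0,0.017,0,0,0,-1,-0.004,0,0.0195,0,0,0,-1,0.004,0,0.022,0,0,0,-1,0.004,0,0.0245,0,0,0,-1,-0.004,0,0.027,0,0,0,-1,-0.004,0,0.0295,0,0,0,-1]'
```

```text
clock: 9.32
eef_pos: [0.5362, 0.1901, 0.1548]
ee_rot: [-0.069, 0.998, -0.0, -0.002]
force: [-2.4, -1.4, 4.8]
opening: 0.107
grip_force: 60.0
```

```bash
python3 -m crank '[0.008,0,0.0025,0,0,0,-1,0.008,0,0.005,0,0,0,-1,0,0,0.0075,0,0,0,-1,0,0,0.01,0,0,0,-1,0.008,0,0.0125,0,0,0,-1,0.008,0,0.015,0,0,0,-1,0,0,0.0175,0,0,0,-1,0,0,0.02,0,0,0,-1,0.008,0,0.0225,0,0,0,-1,0.008,0,0.025,0,0,0,-1,0,0,0.0275,0,0,0,-1,0.004,0,0.03,0,0,0,-1]'
```

```text
clock: 10.82
eef_pos: [0.5356, 0.19, 0.1428]
ee_rot: [-0.069, 0.998, -0.0, -0.0]
force: [4.0, -1.3, 2.3]
opening: 0.104
grip_force: 59.8
```

```bash
python3 -m crank '[0.002,0,0.003,0,0,0,-1,-0.002,0,0.006,0,0,0,-1,0,0,0.009,0,0,0,-1,0,0,0.012,0,0,0,-1,0,0,0.012,0,0,0,-1,0,0,0.012,0,0,0,-1]'
```

```text
clock: 11.58
eef_pos: [0.5359, 0.1901, 0.1402]
ee_rot: [-0.069, 0.998, -0.0, -0.0]
force: [0.1, -3.2, 9.3]
opening: 0.104
grip_force: 60.9
```

Fully home: the collar is on the face and TCP z matches the block reference plus 65 mm. Next I turn it clockwise, compensating for the small key offset in the grip.

```bash
python3 -m crank '[0,-0.0003,0,0,0,0.07,-1,0.0003,-0.0007,0,0,0,0.14,-1,0.0006,-0.0011,0,0,0,0.21,-1,0.0011,-0.0014,0,0,0,0.28,-1,0.0016,-0.0016,0,0,0,0.35,-1,0.002,-0.0017,0,0,0,0.42,-1,0.0026,-0.0018,0,0,0,0.49,-1,0.0032,-0.0018,0,0,0,0.56,-1,0.0038,-0.0017,0,0,0,0.63,-1,0.0044,-0.0015,0,0,0,0.7,-1,0.005,-0.0012,0,0,0,0.77,-1,0.005,-0.001,0,0,0,0.83,-1]'
python3 -m crank '[0,0,0,0,0,0,-1,0,0,0,0,0,0,-1,0,0,0,0,0,0,-1]'
python3 - <<'E'
from h import *
s=manip.sense(); print(s['joint_positions'],s['moment'],s['eef_pos'],s['force'])
m=R.from_quat(s['ee_rot']).as_matrix(); psi=np.arctan2(m[1,0],m[0,0])%(2*np.pi); print('turned',np.pi+.138-psi,m.round(3).tolist())
shot('wrist','w6.png')
E
```

```text
clock: 13.08
eef_pos: [0.5336, 0.1872, 0.1402]
ee_rot: [0.719, 0.695, -0.003, 0.001]
force: [-2.3, -9.5, 11.2]
opening: 0.104
grip_force: 61.6
clock: 13.45
eef_pos: [0.5336, 0.1873, 0.1402]
ee_rot: [0.717, 0.697, -0.003, 0.001]
force: [-1.9, -9.2, 11.3]
opening: 0.108
grip_force: 61.2
[ 0.20841815 -0.01211073  1.83484175 -0.00511316  1.32167139  0.23794489] [-1.71591959  0.46684535  0.22826119] [0.53363913 0.18728457 0.14015964] [-1.94676406 -9.18868698 11.26746182]
turned 1.7370511337806565 [[0.028, 1.0, -0.002], [1.0, -0.028, -0.005], [-0.005, -0.002, -1.0]]
```

```bash
python3 -m crank '[-0.003,0,0,0,0,0,-1,-0.003,0,0,0,0,0,-1,-0.003,0,0,0,0,0,-1,-0.003,0,0,0,0,0,-1]'
python3 - <<'E'
from h import *
s=manip.sense(); print(s['moment'],s['force'],s['opening'])
m=R.from_quat(s['ee_rot']).as_matrix(); psi=np.arctan2(m[1,0],m[0,0])%(2*np.pi); print('turned',np.pi+.138-psi)
E
```

```text
clock: 14.0
eef_pos: [0.5337, 0.1871, 0.1402]
ee_rot: [0.717, 0.697, -0.002, 0.001]
force: [-1.0, -6.1, 11.9]
opening: 0.107
grip_force: 61.2
[-1.15227616  0.31678839  0.22443519] [-0.97289437 -6.10425462 11.93945929] 0.10724953395372976
turned 1.736970260715052
```

```bash
python3 -c "
from plant import manip
print(manip.finish_job())"
```

```text
the job is handed in; nothing more can be done
None
```

I handed the job in with the oblong-headed key fully home, turned about 1.74 rad clockwise against the stop, and still gripped at about 61 N; the round key stayed in the block when I drew the other out, but I could not see the bolt itself or the judge's verdict.

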